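Line up the supply jars by height on the study-desk strip

TASK

Tidy the study desk: line up the four supply jars in order of height on the round pads of the wooden strip, with the tallest on the red pad at one end and stepping down pad by pad to the shortest on the white pad at the other end. Stand one jar upright and well centred on each pad and let go of it; do not tip any jar over, and leave the mug and the calculator where they are.

Things in the scene. Friction and masses are not known exactly. Their poses are not given: they have to be found in the camera images.
- jar_black_center (a point): Loose round grey screw-lid jar with a black lid and black band, the tallest of the four: 90 mm high, 50 mm in diameter, straight-sided (the lid is its top 14 mm); best gripped in its upper half, where the gripper's body stays clear of the lid; 0.06 to 0.25 kg, stands upright on the desk. The point is on its axis, half-way up (45 mm over its underside); z is up along its axis.
- jar_green_center (a point): Loose round grey screw-lid jar with a green lid and green band, the second tallest of the four: 74 mm high, 50 mm in diameter, straight-sided (the lid is its top 14 mm); best gripped in its upper half, where the gripper's body stays clear of the lid; 0.06 to 0.25 kg, stands upright on the desk. The point is on its axis, half-way up (37 mm over its underside); z is up along its axis.
- jar_yellow_center (a point): Loose round grey screw-lid jar with a yellow lid and yellow band, the third tallest of the four: 58 mm high, 50 mm in diameter, straight-sided (the lid is its top 14 mm); best gripped in its upper half, where the gripper's body stays clear of the lid; 0.06 to 0.25 kg, stands upright on the desk. The point is on its axis, half-way up (29 mm over its underside); z is up along its axis.
- jar_blue_center (a point): Loose round grey screw-lid jar with a blue lid and blue band, the shortest of the four: 42 mm high, 50 mm in diameter, straight-sided (the lid is its top 14 mm); best gripped in its upper half, where the gripper's body stays clear of the lid; 0.06 to 0.25 kg, stands upright on the desk. The point is on its axis, half-way up (21 mm over its underside); z is up along its axis.
- pad_red: Red round pad, 64 mm across, 1 mm thick flat disc fixed on the dark wooden strip (80 x 350 mm, 8 mm thick, fixed). The four pads lie in a straight row along it, 85 mm centre to centre. Origin: pad centre on the strip's top face, 8 mm over the desk, on which a jar stands; y along the strip, z up. It is at one end of the row, which end varies.
- pad_white: White round pad, 64 mm across, 1 mm thick flat disc fixed on the dark wooden strip (80 x 350 mm, 8 mm thick, fixed). The four pads lie in a straight row along it, 85 mm centre to centre. Origin: pad centre on the strip's top face, 8 mm over the desk, on which a jar stands; y along the strip, z up. It is at the end of the row opposite to the red one.
- pad_cork_a: Brown cork round pad, 64 mm across, 1 mm thick flat disc fixed on the dark wooden strip (80 x 350 mm, 8 mm thick, fixed). The four pads lie in a straight row along it, 85 mm centre to centre. Origin: pad centre on the strip's top face, 8 mm over the desk, on which a jar stands; y along the strip, z up. One of two alike in mid-row; either may be next to the red.
- pad_cork_b: Brown cork round pad, 64 mm across, 1 mm thick flat disc fixed on the dark wooden strip (80 x 350 mm, 8 mm thick, fixed). The four pads lie in a straight row along it, 85 mm centre to centre. Origin: pad centre on the strip's top face, 8 mm over the desk, on which a jar stands; y along the strip, z up. One of two alike in mid-row; either may be next to the red.
- mug: Bystander: blue mug, 76 mm across, 90 mm high, with a handle on its own +y side, standing at the left of the jars. Origin at the centre of its underside.
- calculator: Bystander: flat black pocket calculator, 140 x 75 x 14 mm, lying at the right of the jars. Origin at the centre of its underside, long side along x.
Not all that is in view belongs to the job. Leave any orange or pink look-alike of the part that bears jar_blue_center alone.

How it is judged (in metres and radians):
At the end, for the whole second after the job is handed in: Tallest jar on the red pad, second tallest on the cork pad next to it, third tallest on the other cork pad, shortest on the white pad; each jar's axis within 13 mm of its pad's centre, standing upright (within 0.1 rad) on the strip, released and at rest (slower than 0.02 m/s) (horizontal distance between jar_black_center and pad_red below 0.013 m and z of jar_black_center in the frame of pad_red below 0.051 m and horizontal distance between jar_blue_center and pad_white below 0.013 m and z of jar_blue_center in the frame of pad_white below 0.027 m and ((horizontal distance between pad_cork_a and pad_red below 0.12 m and (horizontal distance between jar_green_center and pad_cork_a below 0.013 m and z of jar_green_center in the frame of pad_cork_a below 0.043 m) and (horizontal distance between jar_yellow_center and pad_cork_b below 0.013 m and z of jar_yellow_center in the frame of pad_cork_b below 0.035 m)) or (horizontal distance between pad_cork_b and pad_red below 0.12 m and (horizontal distance between jar_green_center and pad_cork_b below 0.013 m and z of jar_green_center in the frame of pad_cork_b below 0.043 m) and (horizontal distance between jar_yellow_center and pad_cork_a below 0.013 m and z of jar_yellow_center in the frame of pad_cork_a below 0.035 m))) and angle between each of jar_black_center, jar_green_center, jar_yellow_center, jar_blue_center's own z axis and vertical below 0.1 rad and linear speed of each of jar_black, jar_green, jar_yellow, jar_blue below 0.02 m/s); the robot touches nothing.
It fails at once if a jar is tipped over (angle between any of jar_black_center, jar_green_center, jar_yellow_center, jar_blue_center's own z axis and vertical above 0.7 rad).
It fails at once if the mug is pushed away (distance of mug from where it was at the start of the episode above 0.02 m).
It fails at once if the calculator is pushed away (distance of calculator from where it was at the start of the episode above 0.02 m).
It also fails if it takes over 99 s, if anything falls off the work surface, if the arm or the gripper's body presses on something with over 40 N, if the wrist force passes 120 N, or if a joint passes its speed limit or range.

ROBOT

A 6-joint arm with a two-finger parallel gripper is mounted at the origin on the work surface. World frame = base frame: x ahead of the robot, y to its left, z up, the work surface at z = 0. Lengths are in mm, angles in rad, forces in N, time in s.
With the tool pointing down it reaches from about 350 to 875 mm from the base axis. Payload 4.2 kg.
Tool frame: the origin (TCP) lies between the finger pads; the fingertips stand 11 mm ahead of it and the grasp point (between the pads) lies 8 mm behind it; z points along the fingers, y is the direction in which the jaws open and shut (so a half turn about z gives the same grasp; the last joint's range is limited). The gripper opens to 85 mm and grips with 20 to 120 N. Pads are 22 mm wide; open, the fingers measure 114 mm over their backs; the gripper's body (76 mm by 85 mm) begins 54 mm behind the grasp point. The pads swing forward as they close: fully open they stand 13 mm farther back than shut.
Start: joints at [1.53, 0.385, 0.008, 0, -1.194, -0.259], TCP at [184.548, 597.111, 242.312] pointing down, gripper open.
Joint ranges: [-3.14, 3.14], [-1.21, 2.06], [-1.07, 1.41], [-3.16, 2.05], [-2.99, -0.16], [-3.1, 3.1]. Speed limits (rad/s): [2.79, 2.79, 3.14, 3.14, 3.14, 3.14].

INTERFACE

Orientations are given as a unit quaternion [x, y, z, w].
In Python, from bench import * gives the robot as it stands. The module is installed in compiled form; this text tells all that it offers.
- The arm moves only by the tool drive_tool, never from a script. Its argument "increments" is a list of rows, each a list of 3 entries, a list of its own where there are three numbers: the gripper command: -1 is shut, 1 is fully open, values between are in proportion, then the shift along the tool's x, y, z scaled (see below), then the turn about the tool's z scaled (see below). In form: [[hand, [tx, ty, tz], turn], ...]. A call has 1 to 20 rows; each row shifts and turns the commanded pose from where the row before left it, along the tool's axes as they then stand; what a row does not reach is not made up. The controller multiplies each number of a shift by 0.3 m and each number of a turn by 2 rad. A row lasts 1/8 s, in which the tool goes at most 62.5 mm and 10.7 degrees, less where a joint would pass 70% of its speed; a pose out of reach is approached as far as the arm can. A call with a number of a shift or a turn outside -1 to 1 is refused whole. A call with a gripper value outside its range is refused whole. The fingers move at their own pace and stop on an object; the grip force is fixed at half the most. Time passes only in rows, so rows that do not move let the fingers close. It gives the time, the measured TCP pose, the force and the opening at its end, in the units of the state.
- read_state(): the state, without advancing time (a new reading comes with each control period).
- get_image(name): name is "side" or "top"; returns the picture (400x640x3 uint8, red, green, blue); there is no depth.
- calibration(name): a dict with "fovy" (degrees; the focal length in pixels is half the picture's height over the tangent of half this angle, whatever the lens; pixels are square), "cx", "cy" (the principal point, pixels), "R" (3x3) and "t" (3): a world point X has camera coordinates R X + t. Camera axes: x right, y down, z forward; pixel columns grow to the right and rows downward; lengths in mm; the calibration is good to about 2 mm. A picture is of the moment at which its call begins. calibration takes no time and is no camera call.
- job_done(): hands the job in, once; it reports no verdict.
The state is a dict: "clock": time; "joints": joint angles; "joint_vel": joint speeds; "joint_efforts": joint torques, N m; "position": TCP position; "ee_rot": TCP orientation; "contact_force": force on the tool from outside, world axes, zero at the start; "wrist_torque": the same for the moment, N m; "gripper_width": finger opening in mm.
Only numpy, scipy, OpenCV 4.12 (cv2) and the standard library are available. Lean on these libraries where they do the work, as an engineer would, in place of code of your own. Each camera call takes 0.05 s, during which the arm holds its last target.

## Working session

There is one attempt and no reset: what is moved stays moved. The work goes in short steps, Python scripts to look and compute and a tool call to move; the robot and the scene stay as the last step left them, time stands still between calls to the robot, and variables do not carry over. Pictures are saved under pics/ and viewed, and the job is handed in when it is done.

Besides the shell and the picture viewer there is one more tool, called after "Call:" as name([rows], argument=value, ...), one row to a line, values as JSON. drive_tool: Moves the arm, as the interface text tells. Shifts and turns lie within -1 to 1; 1 stands for 0.3 m of shift or 2 rad of turn. Its arguments: {"type":"object","properties":{"increments":{"type":"array"}},"required":["increments"]}

```bash
mkdir -p pics; python3 - <<'E'
from bench import *
import cv2
s=read_state();print(s)
for n in("side","top"):
    print(n,calibration(n));cv2.imwrite(f"pics/{n}0.png",get_image(n)[:,:,::-1])
E
```

```text
{'clock': 0.0, 'joints': array([ 1.52959720e+00,  3.85538332e-01,  6.62780759e-03, -5.41753061e-04,
       -1.19397062e+00, -2.58569589e-01]), 'joint_vel': array([0.00154349, 0.00011714, 0.00013417, 0.00029168, 0.00087815,
       0.00173878]), 'joint_efforts': array([ 4.20425977e-04, -3.92293060e+01,  1.88402778e+01,  4.18613210e+00,
       -4.64683020e-03,  7.29933021e-06]), 'position': array([184.3843952 , 596.59833071, 241.22697588]), 'ee_rot': array([ 9.88772856e-01, -1.49422520e-01, -1.37210119e-04,  1.06356677e-03]), 'contact_force': array([-0.11563888, -0.78996016, -0.36380922]), 'wrist_torque': array([-0.0366449 ,  0.00651787,  0.06914036]), 'gripper_width': 85.61818226085958}
side {'fovy': 47.81213465736361, 'cx': 323.6394183078206, 'cy': 191.10730355700014, 'R': array([[ 0.88696862, -0.46178719,  0.00626603],
       [-0.34604239, -0.673517  , -0.65316883],
       [ 0.30584527,  0.57717194, -0.75718638]]), 't': array([-451.96207728,  219.0407994 , 1174.775026  ])}
top {'fovy': 52.806240749661626, 'cx': 315.00363079463403, 'cy': 201.8280748036398, 'R': array([[-0.02447716, -0.99962209, -0.01251145],
       [-0.99221435,  0.02582069, -0.12183588],
       [ 0.12211289,  0.00943184, -0.9924714 ]]), 't': array([  21.97892552,  514.85578779, 1205.98505389])}
```

View pics/side0.png

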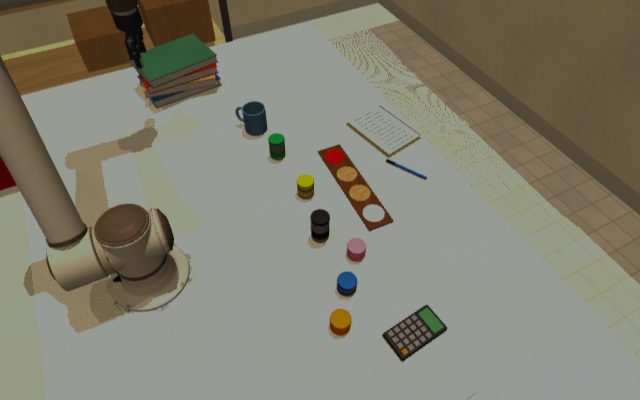

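View pics/top0.png

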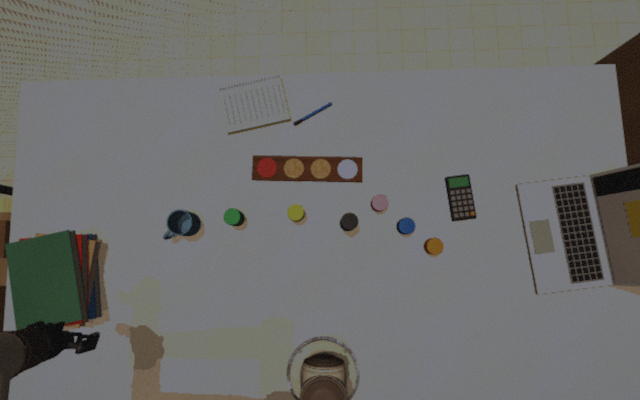

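The top view shows the strip with red at (266,168), corks at (294,168) and (320,169), and white at (347,169). The jars are green (233,216), yellow (296,212), black (349,221) and blue (406,226). The pink and orange jars are decoys. The mug is at (182,222) and the calculator at (461,198).

```bash
cat > h.py <<'E'
import numpy as np,cv2
from bench import *
class Cam:
    def __init__(s,n):
        c=calibration(n);s.R=np.array(c['R']);s.t=np.array(c['t']);s.f=200/np.tan(np.radians(c['fovy'])/2);s.c=np.array([c['cx'],c['cy']])
        s.C=-s.R.T@s.t
    def proj(s,X):
        p=s.R@np.array(X,float)+s.t;return s.f*p[:2]/p[2]+s.c
    def ray(s,uv):
        d=s.R.T@np.r_[(np.array(uv)-s.c)/s.f,1];return d
    def plane(s,uv,z):
        d=s.ray(uv);return s.C+d*(z-s.C[2])/d[2]
HSV={'red':((0,10),(120,255),(60,255)),'green':((50,80),(120,255),(40,255)),'yellow':((24,34),(150,255),(60,255)),'blue':((100,118),(150,255),(60,255)),'black':((0,180),(0,255),(0,60)),'cork':((10,22),(100,200),(90,255)),'white':((105,180),(0,60),(120,255))}
E
python3 - <<'E'
import sys;sys.path.insert(0,'.')
import cv2,numpy as np
t=cv2.imread('pics/top0.png');s=cv2.imread('pics/side0.png')
a=t[145:245,215:425];cv2.imwrite('pics/topc.png',cv2.resize(a,None,fx=3.8,fy=3.8,interpolation=cv2.INTER_NEAREST))
a=s[120:310,250:410];cv2.imwrite('pics/sidec.png',cv2.resize(a,None,fx=3.1,fy=3.1,interpolation=cv2.INTER_NEAREST))
H=cv2.cvtColor(t,cv2.COLOR_BGR2HSV);G=cv2.cvtColor(s,cv2.COLOR_BGR2HSV)
for n,(u,v) in dict(red=(266,168),ca=(294,164),white=(347,169),green=(233,216),yel=(296,212),black=(349,221),blue=(406,226),strip=(280,178),desk=(330,240)).items(): print(n,H[v,u])
for n,(u,v) in dict(red=(335,157),ca=(346,174),white=(374,213),green=(277,140),yel=(305,182),black=(320,217),blk2=(320,222),blue=(346,280)).items(): print(n,G[v,u])
E
```

```text
red [  2 182 119]
ca [ 15 141 119]
white [118  27 132]
green [ 62 132 106]
yel [ 30 161 122]
black [ 0 36 43]
blue [108 162 104]
strip [ 12 165  65]
desk [120  10 123]
red [  1 255 154]
ca [ 18 160 153]
white [ 47  12 155]
green [ 68 227 117]
yel [ 31 255 156]
black [17 58 31]
blk2 [13 53 34]
blue [106 195 128]
```

View pics/topc.png

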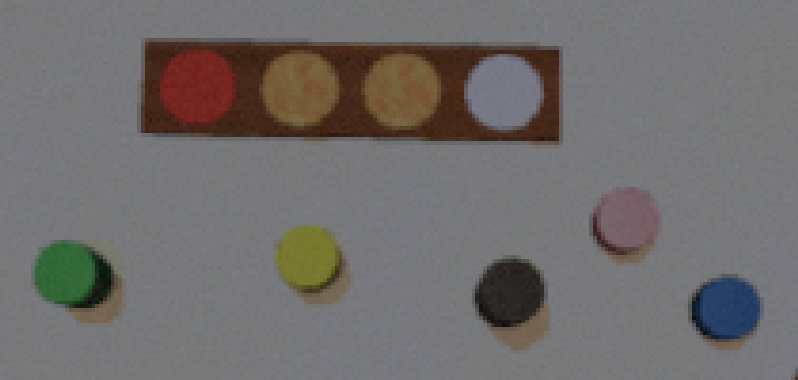

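View pics/sidec.png

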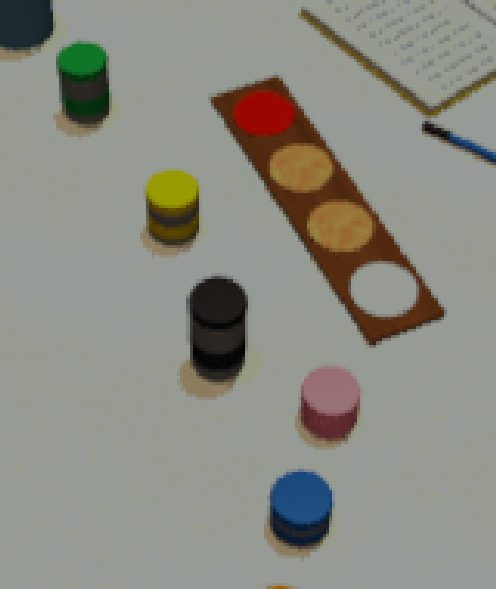

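The crops show clean lid tops and pads in both views. I'll mask the lit top faces and cast rays at the known heights.

```bash
cat >> h.py <<'E'
T=Cam('top');S=Cam('side')
# name: seeds top, side; z ; hsv ranges top, side
IT={'black':((349,221),(320,216),90),'green':((233,216),(277,140),74),'yellow':((296,212),(305,181),58),'blue':((406,226),(347,280),42),
'red':((266,168),(335,157),9),'cork1':((294,168),(347,174),9),'cork2':((320,169),(360,193),9),'white':((347,169),(374,213),9)}
def blob(img,seed,tol=38):
    b=cv2.bilateralFilter(img,5,25,3)
    u,v=seed
    ref=np.median(b[v-1:v+2,u-1:u+2].reshape(-1,3),0)
    d=np.abs(b.astype(float)-ref).max(2)
    # half-contrast on chroma-ish distance
    m=(d<tol).astype(np.uint8)
    m[:max(0,v-22)]=0;m[v+22:]=0;m[:,:u-22]=0;m[:,u+22:]=0
    n,l,st,ce=cv2.connectedComponentsWithStats(m,connectivity=4)
    k=l[v,u];return ce[k],st[k]
E
python3 - <<'E'
from h import *
t=cv2.imread('pics/top0.png');s=cv2.imread('pics/side0.png')
TOL=dict(black=(30,12),green=(32,25),yellow=(25,30),blue=(22,25),white=(14,25),red=(38,38),cork1=(35,40),cork2=(35,40))
P={}
for n,(a,b,z) in IT.items():
    ca,sa=blob(t,a,TOL[n][0]);cb,sb=blob(s,b,TOL[n][1])
    A=T.plane(ca,z);B=S.plane(cb,z)
    print(n,A[:2].round(1),sa[2:],B[:2].round(1),sb[2:],(A-B)[:2].round(1))
E
```

```text
black [447.4 -87.4] [ 18  18 248] [448.8 -92.3] [ 18  14 202] [-1.4  4.9]
green [474.  256.7] [ 16  18 215] [473.2 254.9] [ 15  10 121] [0.8 1.9]
yellow [482.7  68.7] [ 16  15 198] [482.5  67.2] [ 17  12 152] [0.2 1.5]
blue [ 435.3 -265.3] [ 16  16 198] [ 435.3 -267.1] [ 19  17 256] [-0.   1.8]
red [632.  160.1] [ 20  21 330] [632.2 159.3] [ 20  15 220] [-0.1  0.8]
cork1 [628.7  75.1] [ 21  20 327] [628.4  75. ] [ 20  16 251] [0.3 0.1]
cork2 [624.2  -9.9] [ 21  20 326] [624.5 -10. ] [ 21  16 274] [-0.4  0.1]
white [620.8 -94.5] [ 19  18 284] [620.7 -95.7] [ 21  17 288] [0.2 1.1]
```

Call:
drive_tool([
  [1,[0,0,0],0.082],
  [1,[0,0,0],0.082],
  [1,[0,0,0],0.082],
  [1,[0,0,0],0.082],
  [1,[0,0,0],0.082],
  [1,[0,0,0],0.082],
  [1,[0,0,0],0.082],
  [1,[0,0,0],0.082],
  [1,[0,0,0],0],
])

```text
clock: 1.23
position: [184.5, 596.9, 241.8]
ee_rot: [-0.693, 0.721, -0.0, -0.0]
contact_force: [-0.1, -1.2, 0.7]
gripper_width: 85.1
```

```bash
cat >> h.py <<'E'
from scipy.spatial.transform import Rotation as Ro
def go(x,y,z=None):
    s=read_state();p=s['position'];R=Ro.from_quat(s['ee_rot']).as_matrix()
    z=p[2] if z is None else z
    d=R.T@(np.array([x,y,z])-p)
    a=np.arctan2(R[1,0],R[0,0])
    print('t',round(s['clock'],2),'p',p.round(1),'alpha',a.round(4),'tilt',R[:,2].round(4),'w',round(s['gripper_width'],1),'F',s['contact_force'].round(1),'j',s['joints'].round(2))
    print('shift units',(d/300).round(4),'rows@50mm',np.linalg.norm(d)/50,'turn to -1.615:',((a+1.615)/2).round(4))
E
python3 -c "
from h import *
go(474,256,180)"
```

```text
t 1.23 p [184.5 596.9 241.8] alpha -1.61 tilt [-2.e-04 -1.e-03 -1.e+00] w 85.1 F [-0.1 -1.2  0.7] j [ 1.53  0.39  0.01 -0.   -1.19 -1.57]
shift units [ 1.0973 -1.0089  0.2069] rows@50mm 9.029468360392393 turn to -1.615: 0.0025
```

Call:
drive_tool([
  [1,[0.11,-0.101,0.014],0],
  [1,[0.11,-0.101,0.014],0],
  [1,[0.11,-0.101,0.014],0],
  [1,[0.11,-0.101,0.014],0],
  [1,[0.11,-0.101,0.014],0],
  [1,[0.11,-0.101,0.014],0],
  [1,[0.11,-0.101,0.014],0],
  [1,[0.11,-0.101,0.014],0],
  [1,[0.11,-0.101,0.014],0],
  [1,[0.107,-0.1,0.014],0.002],
  [1,[0,0,0],0],
])

```text
clock: 2.6
position: [474.5, 253.6, 199.6]
ee_rot: [-0.69, 0.723, 0.0, -0.001]
contact_force: [-0.5, -0.5, -0.0]
gripper_width: 85.6
```

```bash
python3 -c "
from h import *
go(474,256,42)"
```

```text
t 2.6 p [474.5 253.6 199.6] alpha -1.6173 tilt [-0.0011 -0.0011 -1.    ] w 85.6 F [-0.5 -0.5 -0. ] j [ 0.79  0.27 -0.27 -0.   -1.03 -0.84]
shift units [-0.0084  0.0014  0.5253] rows@50mm 3.1520369784996376 turn to -1.615: -0.0012
```

Call:
drive_tool([
  [1,[-0.008,0.0014,0.1],0],
  [1,[0,0,0.12],0],
  [1,[0,0,0.12],0],
  [1,[0,0,0.1],0],
  [1,[0,0,0.06],0],
  [1,[0,0,0.025],0],
  [1,[0,0,0],0],
])

```text
clock: 3.48
position: [473.0, 258.7, 42.8]
ee_rot: [-0.692, 0.722, -0.0, -0.0]
contact_force: [-0.4, -0.1, -0.0]
gripper_width: 85.5
```

```bash
python3 - <<'E'
from h import *
go(474,256,42)
for n in("side","top"):
    I=get_image(n)[:,:,::-1]
    u,v=T.proj([474,256,60]) if n=='top' else S.proj([474,256,60])
    u,v=int(u),int(v)
    cv2.imwrite(f"pics/{n}1.png",cv2.resize(I[max(0,v-60):v+50,u-80:u+80],None,fx=4,fy=4))
E
```

```text
t 3.48 p [473.  258.7  42.8] alpha -1.6141 tilt [-2.e-04 -3.e-04 -1.e+00] w 85.5 F [-0.4 -0.1 -0. ] j [ 0.8   0.47 -0.44  0.   -0.66 -0.84]
shift units [ 0.0088 -0.0037  0.0025] rows@50mm 0.059102804890211226 turn to -1.615: 0.0004
```

View pics/side1.png

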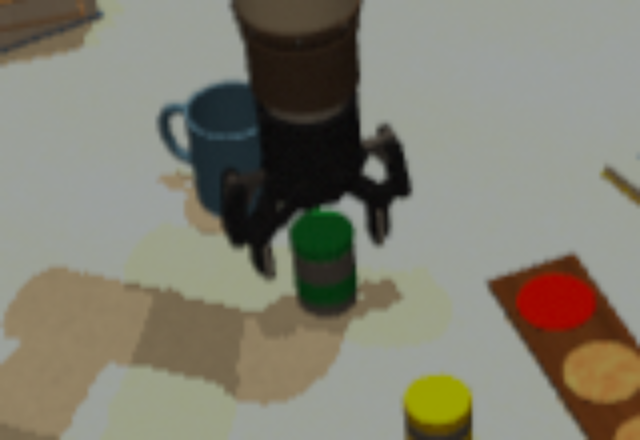

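View pics/top1.png

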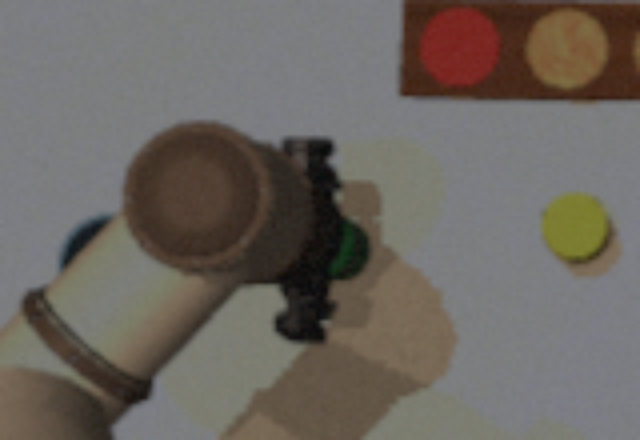

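The jar stands between the open fingers in both views. I'll check the noise in the readings before correcting.

```bash
cat >> h.py <<'E'
def avg(n=4):
    L=[]
    for i in range(n):
        get_image('top');L.append(read_state()['position'])
    return np.array(L)
E
python3 -c "
from h import *
print(avg(4).round(1))
go(474,256,42)"
```

```text
[[473.6 258.9  43.8]
 [473.6 258.8  43.8]
 [473.5 258.7  43.7]
 [473.5 258.6  43.6]]
t 3.77 p [473.5 258.6  43.6] alpha -1.6156 tilt [ 0.0011  0.0011 -1.    ] w 85.9 F [ 0.1  0.2 -0.3] j [ 0.8   0.47 -0.44  0.   -0.66 -0.85]
shift units [ 0.0086 -0.0021  0.0052] rows@50mm 0.06185860959939681 turn to -1.615: -0.0003
```

Call:
drive_tool([
  [1,[0.008,-0.001,0.004],0],
  [1,[0,0,0],0],
  [-1,[0,0,0],0],
  [-1,[0,0,0],0],
  [-1,[0,0,0],0],
  [-1,[0,0,0],0],
  [-1,[0,0,0],0],
  [-1,[0,0,0],0],
])

```text
clock: 4.78
position: [473.7, 256.2, 41.9]
ee_rot: [-0.691, 0.723, -0.0, 0.0]
contact_force: [-0.1, 0.8, 3.8]
gripper_width: 48.9
```

```bash
python3 -c "
from h import *
go(628.5,75,180)"
```

```text
t 4.78 p [473.7 256.2  41.9] alpha -1.6156 tilt [ 7.e-04  6.e-04 -1.e+00] w 48.9 F [-0.1  0.8  3.8] j [ 0.8   0.47 -0.44  0.   -0.65 -0.84]
shift units [ 0.5799 -0.5429 -0.4602] rows@50mm 5.508301928272815 turn to -1.615: -0.0003
```

Call:
drive_tool([
  [-1,[0,0,-0.05],0],
  [-1,[0,0,-0.1],0],
  [-1,[0,0,-0.1],0],
  [-1,[0.05,-0.05,-0.05],0],
  [-1,[0.09,-0.085,0],0],
  [-1,[0.1,-0.09,0],0],
  [-1,[0.1,-0.093,0],0],
  [-1,[0.1,-0.093,0],0],
  [-1,[0.09,-0.082,0],0],
  [-1,[0.05,-0.05,0],0],
  [-1,[0,0,0],0],
  [-1,[0,0,0],0],
])

```text
clock: 6.28
position: [627.6, 75.2, 131.5]
ee_rot: [-0.691, 0.723, 0.0, -0.0]
contact_force: [-0.1, -0.4, -2.0]
gripper_width: 49.0
```

```bash
python3 -c "
from h import *
print(avg(2).round(1))
go(628.5,75,53)"
```

```text
[[627.5  75.5 131.6]
 [627.6  75.6 131.7]]
t 6.38 p [627.6  75.6 131.7] alpha -1.6145 tilt [-4.e-04  1.e-04 -1.e+00] w 49.0 F [ 0.2  0.1 -1.5] j [ 0.38  0.49 -0.12 -0.   -0.96 -0.42]
shift units [ 0.002  -0.0031  0.2624] rows@50mm 1.5746783560536572 turn to -1.615: 0.0002
```

Call:
drive_tool([
  [-1,[0.002,-0.003,0.08],0],
  [-1,[0,0,0.1],0],
  [-1,[0,0,0.05],0],
  [-1,[0,0,0.025],0],
  [-1,[0,0,0.012],0],
  [-1,[0,0,0],0],
])

```text
clock: 7.12
position: [629.6, 74.2, 52.1]
ee_rot: [-0.691, 0.723, -0.0, 0.0]
contact_force: [0.4, 0.7, -2.2]
gripper_width: 48.5
```

```bash
python3 - <<'E'
from h import *
go(628.5,75,53)
I=get_image('side')[:,:,::-1]
u,v=map(int,S.proj([628,75,40]))
cv2.imwrite("pics/side2.png",cv2.resize(I[v-60:v+50,u-80:u+80],None,fx=4,fy=4))
E
```

```text
t 7.12 p [629.6  74.2  52.1] alpha -1.6156 tilt [ 1.e-03  2.e-04 -1.e+00] w 48.5 F [ 0.4  0.7 -2.2] j [ 0.37  0.58 -0.19  0.   -0.8  -0.42]
shift units [-0.0024  0.0036 -0.003 ] rows@50mm 0.03175294025808489 turn to -1.615: -0.0003
```

View pics/side2.png

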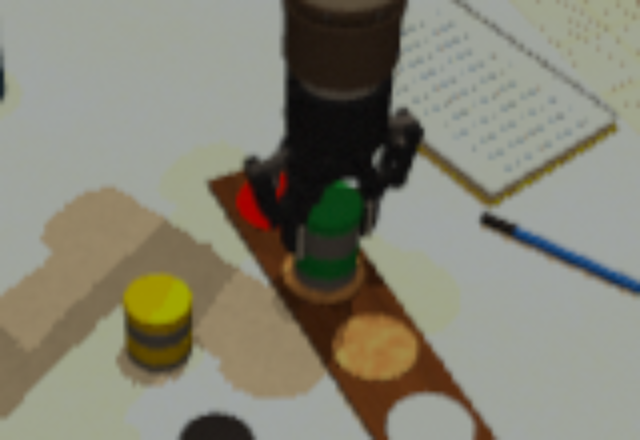

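The green jar is centred over the cork pad next to red. I'll release it, rise and go on to yellow.

Call:
drive_tool([
  [-0.1,[0,0,0],0],
  [0.3,[0,0,0],0],
  [1,[0,0,0],0],
  [1,[0,0,0],0],
  [1,[0,0,0],0],
  [1,[0,0,-0.08],0],
  [1,[0,0,-0.14],0],
  [1,[0,0,-0.14],0],
  [1,[0,0.08,0],0],
  [1,[0,0.12,0],0],
  [1,[0,0.12,0],0],
  [1,[0,0.1,0],0],
  [1,[0,0.07,0],0],
  [1,[0,0,0],0],
])

```text
clock: 8.93
position: [481.3, 80.6, 160.0]
ee_rot: [-0.691, 0.722, 0.0, 0.0]
contact_force: [0.2, -0.5, -0.5]
gripper_width: 85.7
```

```bash
python3 - <<'E'
from h import *
print(avg(1))
go(482.6,68,32)
I=get_image('side')[:,:,::-1]
cv2.imwrite("pics/side3.png",cv2.resize(I[100:310,240:440],None,fx=2.8,fy=2.8))
print(S.plane(blob(np.ascontiguousarray(I),tuple(int(round(x)) for x in S.proj([628.5,75,83])),25)[0],83))
E
```

```text
[[482.45526571  80.86715963 160.05160396]]
t 8.97 p [482.5  80.9 160.1] alpha -1.6149 tilt [ 1.2e-03  3.0e-04 -1.0e+00] w 85.4 F [-0.8  1.   0.2] j [ 0.5   0.24 -0.44  0.   -0.9  -0.54]
shift units [ 0.043  -0.0019  0.4268] rows@50mm 2.5739306922691427 turn to -1.615: 0.0
[627.88965617  72.45100977  83.        ]
```

View pics/side3.png

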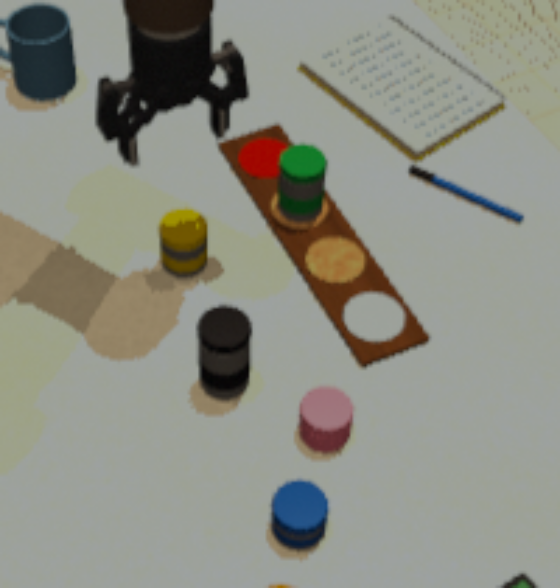

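Green stands on its pad, about 2 mm off. Now yellow.

Call:
drive_tool([
  [1,[0.043,-0.002,0.03],0],
  [1,[0,0,0.12],0],
  [1,[0,0,0.12],0],
  [1,[0,0,0.09],0],
  [1,[0,0,0.045],0],
  [1,[0,0,0.022],0],
  [1,[0,0,0],0],
  [-1,[0,0,0],0],
  [-1,[0,0,0],0],
  [-1,[0,0,0],0],
  [-1,[0,0,0],0],
  [-1,[0,0,0],0],
  [-1,[0,0,0],0],
])

```text
clock: 10.65
position: [483.0, 68.1, 32.5]
ee_rot: [-0.691, 0.723, -0.0, 0.001]
contact_force: [-1.4, -0.5, 7.2]
gripper_width: 48.7
```

```bash
python3 -c "
from h import *
print(avg(2).round(1))
go(624.3,-10,122)"
```

```text
[[483.   68.1  32.5]
 [483.   68.1  32.5]]
t 10.75 p [483.   68.1  32.5] alpha -1.6152 tilt [ 1.8e-03  6.0e-04 -1.0e+00] w 48.9 F [-0.6 -0.4  5.7] j [ 0.47  0.43 -0.58  0.   -0.57 -0.52]
shift units [ 0.2391 -0.4828 -0.2977] rows@50mm 3.6929770534494986 turn to -1.615: -0.0001
```

Call:
drive_tool([
  [-1,[0,0,-0.05],0],
  [-1,[0,0,-0.1],0],
  [-1,[0,0,-0.1],0],
  [-1,[0.03,-0.05,-0.05],0],
  [-1,[0.05,-0.1,0],0],
  [-1,[0.06,-0.12,0],0],
  [-1,[0.05,-0.11,0],0],
  [-1,[0.049,-0.103,0],0],
  [-1,[0,0,0],0],
  [-1,[0,0,0],0],
])

```text
clock: 12.0
position: [622.9, -10.4, 120.8]
ee_rot: [-0.691, 0.723, 0.001, -0.001]
contact_force: [-0.4, -0.6, 0.0]
gripper_width: 49.0
```

```bash
python3 -c "
from h import *
print(avg(2).round(1))
go(624.3,-10,43)"
```

```text
[[622.8 -10.1 121. ]
 [622.9 -10.  121.3]]
t 12.1 p [622.9 -10.  121.3] alpha -1.6153 tilt [-9.e-04  0.e+00 -1.e+00] w 48.7 F [-0.3  0.4 -2. ] j [ 0.24  0.49 -0.15 -0.   -0.93 -0.29]
shift units [-1.00e-04 -4.90e-03  2.61e-01] rows@50mm 1.5663328457097623 turn to -1.615: -0.0001
```

Lower, release, rise. The next target is black at (447.7,-88), so I'll move to a high point near it.

Call:
drive_tool([
  [-1,[0,-0.003,0.08],0],
  [-1,[0,0,0.1],0],
  [-1,[0,0,0.05],0],
  [-1,[0,0,0.025],0],
  [-1,[0,0,0.012],0],
  [-1,[0,0,0],0],
  [-1,[0,0,0],0],
  [-0.1,[0,0,0],0],
  [0.3,[0,0,0],0],
  [1,[0,0,0],0],
  [1,[0,0,0],0],
  [1,[0,0,0],0],
  [1,[0,0,-0.08],0],
  [1,[0,0,-0.14],0],
  [1,[0,0,-0.14],0],
  [1,[0,0,-0.14],0],
  [1,[0.04,0.12,-0.06],0],
  [1,[0.06,0.12,0],0],
  [1,[0.06,0.12,0],0],
  [1,[0.06,0.12,0],0],
])

```text
clock: 14.6
position: [476.6, -70.3, 209.5]
ee_rot: [-0.691, 0.723, -0.0, 0.0]
contact_force: [0.9, 0.1, 0.7]
gripper_width: 85.9
```

Call:
drive_tool([
  [1,[0,0.08,0],0],
  [1,[0,0,0],0],
])

```text
clock: 14.85
position: [452.6, -69.0, 209.8]
ee_rot: [-0.691, 0.723, -0.0, 0.0]
contact_force: [1.2, 0.3, -0.8]
gripper_width: 85.4
```

```bash
python3 - <<'E'
from h import *
print(avg(1).round(1))
go(447.6,-88,54)
for n in('side','top'):
  I=np.ascontiguousarray(get_image(n)[:,:,::-1]); cv2.imwrite(f"pics/{n}4.png",I)
  C=T if n=='top' else S
  for P,z,tt in(([628.5,75],83,28),([624.3,-10],67,28)):
    print(n,C.plane(blob(I,tuple(int(round(x)) for x in C.proj(P+[z])),tt)[0],z).round(1))
  if n=='side': cv2.imwrite("pics/side4c.png",cv2.resize(I[100:310,240:440],None,fx=2.8,fy=2.8))
E
```

```text
[[453.9 -68.8 209.9]]
t 14.9 p [453.9 -68.8 209.9] alpha -1.6155 tilt [ 1.5e-03  1.0e-04 -1.0e+00] w 85.5 F [-0.3 -0.1 -0.2] j [ 0.21  0.13 -0.43  0.   -1.01 -0.25]
shift units [0.0649 0.019  0.5196] rows@50mm 3.143916506553407 turn to -1.615: -0.0003
side [634.9  68.2  83. ]
side [623.8 -11.1  67. ]
top [629.3  75.7  83. ]
top [624.7  -8.8  67. ]
```

View pics/side4c.png

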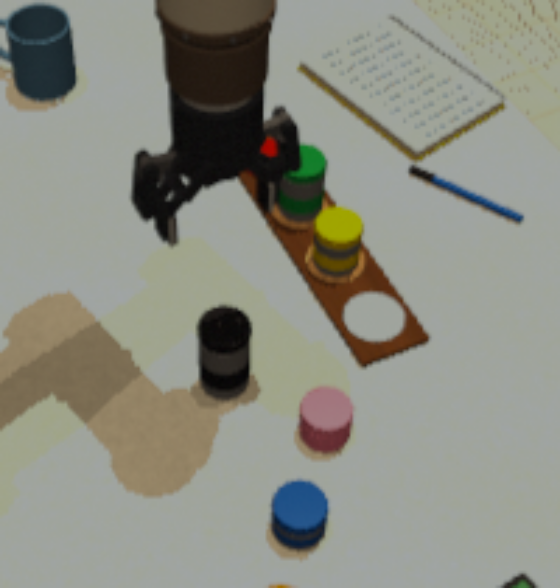

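Both placed jars are within about 2 mm in the top view. The side reading for green is spoilt because a finger hides part of it. Now black.

Call:
drive_tool([
  [1,[0.065,0.019,0],0],
  [1,[0,0,0.06],0],
  [1,[0,0,0.13],0],
  [1,[0,0,0.13],0],
  [1,[0,0,0.12],0],
  [1,[0,0,0.06],0],
  [1,[0,0,0.02],0],
  [1,[0,0,0],0],
])

```text
clock: 16.0
position: [448.1, -87.9, 53.2]
ee_rot: [-0.691, 0.723, -0.0, -0.0]
contact_force: [0.2, 0.2, 0.7]
gripper_width: 85.3
```

```bash
python3 -c "
from h import *
print(avg(2).round(1))
go(447.6,-88,54)"
```

```text
[[448.3 -87.9  53.7]
 [448.3 -87.9  54. ]]
t 16.1 p [448.3 -87.9  54. ] alpha -1.6156 tilt [ 1.7e-03  1.0e-04 -1.0e+00] w 85.2 F [ 0.   0.2 -0.6] j [ 0.16  0.35 -0.63  0.   -0.59 -0.21]
shift units [ 0.0005  0.0024 -0.0002] rows@50mm 0.014675443875358385 turn to -1.615: -0.0003
```

Call:
drive_tool([
  [-1,[0,0,0],0],
  [-1,[0,0,0],0],
  [-1,[0,0,0],0],
  [-1,[0,0,0],0],
  [-1,[0,0,0],0],
  [-1,[0,0,0],0],
  [-1,[0,0,-0.05],0],
  [-1,[0,0,-0.1],0],
  [-1,[0,0,-0.12],0],
  [-1,[0,0,-0.12],0],
  [-1,[0,0,-0.06],0],
  [-1,[0,0,0],0],
])

```text
clock: 17.6
position: [447.6, -87.8, 189.1]
ee_rot: [-0.691, 0.723, -0.001, 0.001]
contact_force: [0.4, 0.1, -2.2]
gripper_width: 48.7
```

```bash
python3 -c "
from h import *
print(avg(1).round(1))
go(632.1,160,189)"
```

```text
[[446.7 -87.9 187.8]]
t 17.65 p [446.7 -87.9 187.8] alpha -1.6163 tilt [-4.e-04  7.e-04 -1.e+00] w 48.9 F [-0.6 -0.6 -2.8] j [ 0.16  0.15 -0.47 -0.   -0.95 -0.21]
shift units [-0.8536 -0.5796 -0.0035] rows@50mm 6.190669817472142 turn to -1.615: -0.0007
```

Call:
drive_tool([
  [-1,[-0.05,-0.034,0],0],
  [-1,[-0.09,-0.061,0],0],
  [-1,[-0.11,-0.075,0],0],
  [-1,[-0.11,-0.075,0],0],
  [-1,[-0.11,-0.075,0],0],
  [-1,[-0.11,-0.075,0],0],
  [-1,[-0.11,-0.075,0],0],
  [-1,[-0.09,-0.061,0],0],
  [-1,[-0.05,-0.034,0],0],
  [-1,[-0.023,-0.013,0],0],
  [-1,[0,0,0],0],
  [-1,[0,0,0],0],
])

```text
clock: 19.15
position: [631.6, 159.0, 188.4]
ee_rot: [-0.691, 0.723, 0.0, -0.0]
contact_force: [0.4, -0.1, -3.0]
gripper_width: 48.4
```

```bash
python3 -c "
from h import *
print(avg(3).round(1))
go(632.1,160,64)"
```

```text
[[631.7 159.  188.6]
 [631.7 159.1 188.7]
 [631.8 159.2 188.7]]
t 19.3 p [631.8 159.2 188.7] alpha -1.6165 tilt [ 3.e-04  2.e-04 -1.e+00] w 48.5 F [-0.   0.7 -2. ] j [ 0.49  0.47  0.   -0.   -1.1  -0.54]
shift units [-0.0027 -0.0006  0.4158] rows@50mm 2.4950047459312086 turn to -1.615: -0.0008
```

Call:
drive_tool([
  [-1,[-0.003,0,0.06],0],
  [-1,[0,0,0.13],0],
  [-1,[0,0,0.12],0],
  [-1,[0,0,0.06],0],
  [-1,[0,0,0.03],0],
  [-1,[0,0,0.017],0],
  [-1,[0,0,0],0],
  [-1,[0,0,0],0],
  [-0.1,[0,0,0],0],
  [0.3,[0,0,0],0],
  [1,[0,0,0],0],
  [1,[0,0,0],0],
  [1,[0,0,0],0],
  [1,[0,0,-0.08],0],
  [1,[0,0,-0.13],0],
  [1,[0,0,-0.13],0],
  [1,[0,0,-0.13],0],
  [1,[0,0,-0.06],0],
])

```text
clock: 21.55
position: [633.0, 161.0, 225.4]
ee_rot: [-0.691, 0.723, -0.001, 0.002]
contact_force: [-0.6, 0.2, -0.4]
gripper_width: 85.5
```

```bash
python3 -c "
from h import *
print(avg(1).round(1))
go(435.3,-265.8,200)"
```

```text
[[633.8 161.2 227.2]]
t 21.6 p [633.8 161.2 227.2] alpha -1.6153 tilt [ 0.0073  0.0023 -1.    ] w 85.5 F [ 0.6 -0.2  2.1] j [ 0.5   0.44  0.06  0.   -1.18 -0.54]
shift units [1.4515 0.5984 0.0826] rows@50mm 9.43297442984627 turn to -1.615: -0.0001
```

Call:
drive_tool([
  [1,[0.07,0.03,0],0],
  [1,[0.132,0.054,0],0],
  [1,[0.132,0.054,0],0],
  [1,[0.132,0.054,0],0],
  [1,[0.132,0.054,0],0],
  [1,[0.132,0.054,0],0],
  [1,[0.132,0.054,0],0],
  [1,[0.132,0.054,0],0],
  [1,[0.132,0.054,0],0],
  [1,[0.132,0.054,0.04],0],
  [1,[0.13,0.054,0.04],0],
  [1,[0.063,0.028,0],0],
  [1,[0,0,0],0],
])

```text
clock: 23.22
position: [432.4, -266.9, 197.5]
ee_rot: [-0.69, 0.724, 0.001, -0.0]
contact_force: [-0.3, 0.0, 1.3]
gripper_width: 85.1
```

```bash
python3 - <<'E'
from h import *
print(avg(2).round(1))
go(435.3,-265.8,22)
for n in('side','top'):
  I=np.ascontiguousarray(get_image(n)[:,:,::-1]); cv2.imwrite(f"pics/{n}5.png",I)
  C=T if n=='top' else S
  for P,z,tt in(([632.1,160],99,28 if n=='top' else 12),([628.5,75],83,28),([624.3,-10],67,28)):
    c,st=blob(I,tuple(int(round(x)) for x in C.proj(P+[z])),tt);print(n,C.plane(c,z).round(1),st)
  if n=='side': cv2.imwrite("pics/side5c.png",cv2.resize(I[100:310,240:440],None,fx=2.8,fy=2.8))
E
```

```text
[[ 433.  -266.3  197.8]
 [ 433.4 -265.9  198. ]]
t 23.32 p [ 433.4 -265.9  198. ] alpha -1.6162 tilt [-2.e-04  2.e-04 -1.e+00] w 85.4 F [-0.2  0.8 -0. ] j [-0.23  0.23 -0.34 -0.   -1.    0.19]
shift units [-4.000e-04 -6.600e-03  5.865e-01] rows@50mm 3.5192913447816925 turn to -1.615: -0.0006
side [626.3 154.8  99. ] [334 134   2   7   9]
side [638.6  73.1  83. ] [ 327  135   43   44 1622]
side [639.4  26.3  67. ] [ 338  157   44   29 1114]
top [614. 144.  99.] [253 154  31  27 640]
top [629.4  75.5  83. ] [284 155  16  16 206]
top [624.8  -9.   67. ] [312 157  17  15 199]
```

View pics/side5c.png

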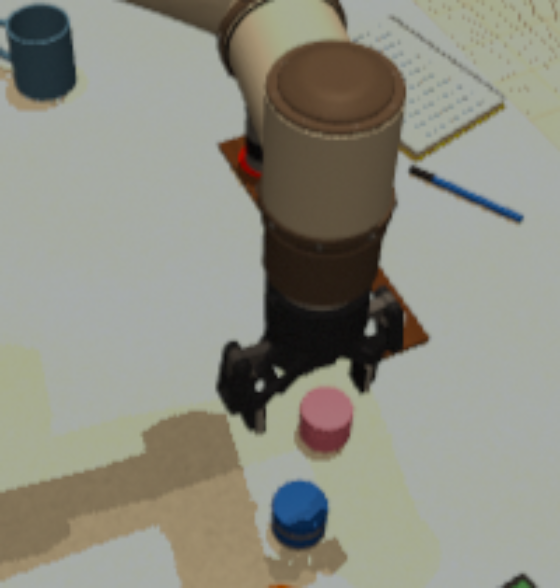

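The side view is blocked by the arm. In the top view green and yellow are good, but the black mask leaked into the strip, so I'll recheck it later. Now the blue jar.

Call:
drive_tool([
  [1,[0,-0.006,0.06],0],
  [1,[0,0,0.13],0],
  [1,[0,0,0.13],0],
  [1,[0,0,0.13],0],
  [1,[0,0,0.08],0],
  [1,[0,0,0.04],0],
  [1,[0,0,0.014],0],
  [1,[0,0,0],0],
])

```text
clock: 24.42
position: [435.8, -266.1, 23.6]
ee_rot: [-0.691, 0.723, -0.001, 0.0]
contact_force: [0.6, -0.8, 0.4]
gripper_width: 85.3
```

```bash
python3 - <<'E'
from h import *
print(avg(2).round(1))
go(435.3,-265.8,22)
I=np.ascontiguousarray(get_image('top')[:,:,::-1]); cv2.imwrite("pics/top6c.png",cv2.resize(I[140:260,240:440],None,fx=4,fy=4))
E
```

```text
[[ 435.9 -266.2   23.8]
 [ 435.9 -266.3   24. ]]
t 24.52 p [ 435.9 -266.3   24. ] alpha -1.6155 tilt [ 2.e-03 -6.e-04 -1.e+00] w 85.3 F [0.3 0.6 0.3] j [-0.23  0.47 -0.53  0.   -0.57  0.19]
shift units [-0.0014  0.0021  0.0065] rows@50mm 0.04218104746830586 turn to -1.615: -0.0002
```

View pics/top6c.png

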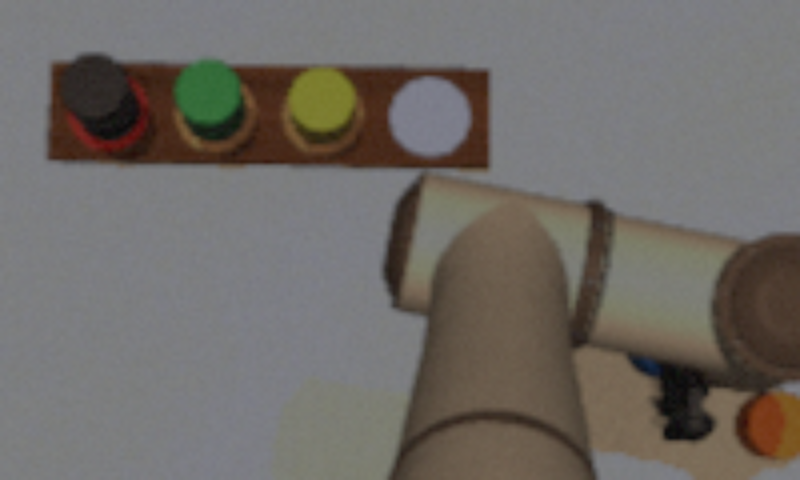

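Black, green and yellow are on their pads, with the white pad free. The fingers straddle the blue jar.

Call:
drive_tool([
  [1,[0,0.001,0.005],0],
  [-1,[0,0,0],0],
  [-1,[0,0,0],0],
  [-1,[0,0,0],0],
  [-1,[0,0,0],0],
  [-1,[0,0,0],0],
  [-1,[0,0,0],0],
  [-1,[0,0,-0.05],0],
  [-1,[0,0,-0.1],0],
  [-1,[0,0,-0.1],0],
  [-1,[0,0,-0.05],0],
  [-1,[0,0,0],0],
])

```text
clock: 26.08
position: [435.2, -266.2, 112.4]
ee_rot: [-0.691, 0.723, -0.001, 0.001]
contact_force: [-0.0, 0.5, -1.1]
gripper_width: 48.2
```

```bash
python3 - <<'E'
from h import *
print(avg(1).round(1))
go(620.7,-95,113)
E
```

```text
[[ 434.5 -265.9  111.3]]
t 26.12 p [ 434.5 -265.9  111.3] alpha -1.6163 tilt [ 0.e+00  4.e-04 -1.e+00] w 48.3 F [ 0.1 -0.1 -0.7] j [-0.23  0.33 -0.45 -0.   -0.79  0.19]
shift units [-0.5974 -0.5941 -0.0053] rows@50mm 5.055091025796684 turn to -1.615: -0.0006
```

Call:
drive_tool([
  [-1,[-0.05,-0.05,0],0],
  [-1,[-0.09,-0.09,0],0],
  [-1,[-0.1,-0.1,0],0],
  [-1,[-0.1,-0.1,0],0],
  [-1,[-0.1,-0.1,0],0],
  [-1,[-0.08,-0.08,0],0],
  [-1,[-0.05,-0.05,0],0],
  [-1,[-0.027,-0.024,0],0],
  [-1,[0,0,0],0],
  [-1,[0,0,0],0],
])

```text
clock: 27.38
position: [620.1, -95.9, 111.4]
ee_rot: [-0.691, 0.723, 0.0, -0.0]
contact_force: [-0.4, 0.1, -0.8]
gripper_width: 48.4
```

```bash
python3 - <<'E'
from h import *
print(avg(3).round(1))
go(620.7,-95,33)
E
```

```text
[[620.2 -96.  111.6]
 [620.3 -96.  111.7]
 [620.4 -95.9 111.8]]
t 27.52 p [620.4 -95.9 111.8] alpha -1.6169 tilt [-0.  0. -1.] w 48.5 F [ 0.   0.9 -0.7] j [ 0.1   0.5  -0.15 -0.   -0.92 -0.15]
shift units [-0.0032 -0.0009  0.2625] rows@50mm 1.5752594123530554 turn to -1.615: -0.0009
```

Call:
drive_tool([
  [-1,[-0.002,0,0.08],0],
  [-1,[0,0,0.1],0],
  [-1,[0,0,0.05],0],
  [-1,[0,0,0.025],0],
  [-1,[0,0,0.012],0],
  [-1,[0,0,0],0],
  [-1,[0,0,0],0],
  [-0.1,[0,0,0],0],
  [0.3,[0,0,0],0],
  [1,[0,0,0],0],
  [1,[0,0,0],0],
  [1,[0,0,0],0],
  [1,[0,0,-0.08],0],
  [1,[0,0,-0.14],0],
  [1,[0,0,-0.14],0],
  [1,[0,0,-0.14],0],
  [1,[0,0,-0.14],0],
  [1,[0.08,0.08,0],0],
  [1,[0.1,0.1,0],0],
  [1,[0.1,0.1,0],0],
])

```text
clock: 30.02
position: [532.2, -175.3, 223.5]
ee_rot: [-0.691, 0.723, -0.0, 0.0]
contact_force: [-0.3, -0.4, 0.3]
gripper_width: 85.3
```

Call:
drive_tool([
  [1,[0.1,0.1,0],0],
  [1,[0.1,0.1,0],0],
  [1,[0.14,0,0],0],
  [1,[0.14,0,0],0],
  [1,[0.14,0,0],0],
  [1,[0,0,0],0],
  [1,[0,0,0],0],
  [1,[0,0,0],0],
])

```text
clock: 31.02
position: [465.1, -356.9, 223.6]
ee_rot: [-0.691, 0.722, -0.0, 0.0]
contact_force: [-0.2, -0.3, 0.5]
gripper_width: 85.3
```

```bash
python3 - <<'E'
from h import *
for n in('side','top'):
  I=np.ascontiguousarray(get_image(n)[:,:,::-1]); cv2.imwrite(f"pics/{n}7.png",I)
  C=T if n=='top' else S
  for k,P,z,tt in(('k',[632.1,160],99,17 if n=='top' else 12),('g',[628.5,75],83,28),('y',[624.3,-10],67,28),('b',[620.7,-95],51,22)):
    c,st=blob(I,tuple(int(round(x)) for x in C.proj(P+[z])),tt);q=C.plane(c,z);print(n,k,q.round(1),(q[:2]-P).round(1),st[2:])
t=cv2.imread('pics/top7.png')[130:260,160:480];s=cv2.imread('pics/side7.png')[90:310,220:440]
cv2.imwrite('pics/t7.png',cv2.resize(t,None,fx=2.5,fy=2.5));cv2.imwrite('pics/s7.png',cv2.resize(s,None,fx=2.7,fy=2.7))
E
```

```text
side k [630.6 153.6  99. ] [-1.5 -6.4] [ 15  10 128]
side g [627.2  73.1  83. ] [-1.3 -1.9] [ 16  11 141]
side y [623.7 -11.1  67. ] [-0.6 -1.1] [ 16  12 155]
side b [618.  -97.7  51. ] [-2.7 -2.7] [1 4 4]
top k [631.1 158.8  99. ] [-1.  -1.2] [ 20  16 233]
top g [629.   75.6  83. ] [0.5 0.6] [ 16  16 204]
top y [624.6  -9.   67. ] [0.3 1. ] [ 17  16 203]
top b [620.6 -93.5  51. ] [-0.1  1.5] [ 16  15 190]
```

View pics/t7.png

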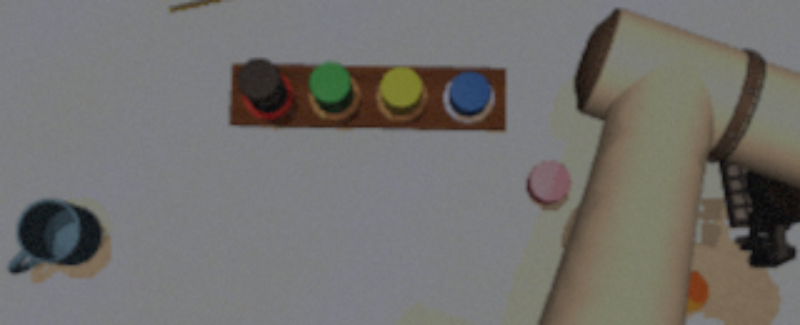

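View pics/s7.png

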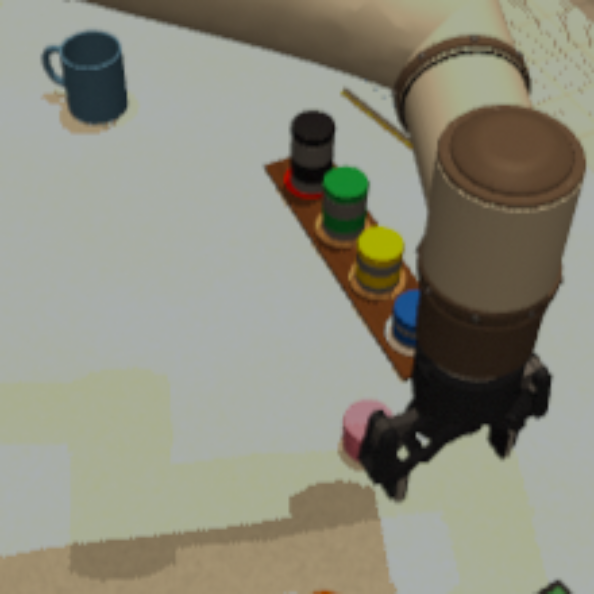

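All four jars stand upright in the right order. The side-view black reading is biased by the lid's rim, as it was at the start when it was 5 mm off. Blue is half hidden in the side view. I'm handing in.

```bash
python3 -c "
from bench import *
print(job_done())"
```

```text
the job is handed in; nothing more can be done
None
```

All four jars now stand on the strip in height order: black on red, green on the cork next to red, yellow on the other cork, and blue on white. I handed the job in at about 31 s, with the gripper open and clear; `job_done()` gives no verdict.

- **Centring:** the last top view puts every jar within about 2 mm of its pad centre, and all look upright.
- **Side view:** it agrees for green and yellow to about 2 mm. It reads black about 6.5 mm off, still inside the 13 mm limit. I put most of that down to the lid's rim in the mask, because the same view was already about 5 mm off for black before it was moved.
- **Not confirmed:** the arm partly hid blue in the side view, so its position rests on the top view alone.
- **Bystanders:** I never went near the mug or the calculator. The mug looks undisturbed in the last pictures. I did not measure either one again, and the calculator was mostly out of the final crops.

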